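# Size a busbar spacer in the step gauge and file it

### The job

Take the spacer from the place of the incoming rack that has the small block at its end of the board, the end nearest the robot, leaving the other two standing there, and try it in the slots of the step gauge, from the narrowest upward, until it enters; stand it fully home in that slot and let go of it. Then take it again by its two narrow edges and lower it upright into the stock rack's bay of the same rank (narrowest slot, narrowest bay), centred between the partitions, not letting go before it stands on the bay's floor. Do not disturb the relay, the screwdriver or the phone.

Things in the scene. Friction and masses are not known exactly. Their poses are not given: they have to be found in the camera images.
- spacer_a: a loose grey busbar spacer, 40 to 150 g: an upright plate 56 mm wide (its y), 60 mm tall (z), broad faces looking along its x. One of three of the same outline, 12, 17 and 22 mm thick, one of each; which name has which thickness is not told. Starts upright in one of the incoming rack's places. Origin: centre of its underside
- spacer_b: a loose grey busbar spacer, 40 to 150 g: an upright plate 56 mm wide (its y), 60 mm tall (z), broad faces looking along its x. One of three of the same outline, 12, 17 and 22 mm thick, one of each; which name has which thickness is not told. Starts upright in one of the incoming rack's places. Origin: centre of its underside
- spacer_c: a loose grey busbar spacer, 40 to 150 g: an upright plate 56 mm wide (its y), 60 mm tall (z), broad faces looking along its x. One of three of the same outline, 12, 17 and 22 mm thick, one of each; which name has which thickness is not told. Starts upright in one of the incoming rack's places. Origin: centre of its underside
- incoming: fixed plywood rack: board 200 (x) by 84 by 8 mm with three places 72 mm apart along x. At both narrow edges of each spacer a post as tall as it (top at 68 mm, inner face 32 mm from the middle line): a spacer here can only be pinched across its broad faces. A small block, 20 by 36 by 24 mm, at the board's -x end marks the first place. Origin: centre of underside; yaw within 0.45 rad
- place1 (a point): first place of the incoming rack, next to the end block, on the board's top (8 mm above the table). The spacer that starts here is the one to size
- place2 (a point): middle place of the incoming rack, on the board's top
- place3 (a point): last place of the incoming rack, on the board's top
- gauge: fixed gauge: dark base 150 (x) by 60 by 12 mm, four aluminium ribs up to 30 mm; between them three slots 42 mm apart, along y, 44 mm long, 18 mm deep, open above and at the ends, mouths rounded 1.5 mm. Widths from -x to +x 13.6, 18.6, 23.6 mm: 1.6 mm play for the spacer of that size, whose upper 42 mm stands out; a thicker one rests on the ribs. Origin: centre of underside; yaw within 0.45 rad
- step1 (a point): centre of the narrowest slot (13.6 mm) at the height of its mouth, 30 mm above the table, 18 mm above the slot's floor; x across the slot, y along it
- step2 (a point): the same for the middle slot (18.6 mm)
- step3 (a point): the same for the widest slot (23.6 mm)
- stock: fixed rack: dark base 116 (x) by 76 by 8 mm, four grey upright partitions 6 mm thick, 36 mm long (y), top at 67 mm. Between them three bays, open at the y ends, 19, 24, 29 mm wide from -x to +x: 7 mm play for the spacer of that rank, its broad faces to the partitions, its narrow edges standing 10 mm out at either end. Origin: centre of underside; yaw within 0.45 rad
- bay1 (a point): centre of the narrowest bay's floor (8 mm above the table), for the thinnest spacer; x across the bay, y along it
- bay2 (a point): the same for the middle bay
- bay3 (a point): the same for the widest bay, for the thickest spacer
- relay: Bystander: leave it where it is. A black relay 62 by 36 mm, 68 mm tall with its clear top. Origin: centre of the underside
- screwdriver: Bystander: leave it where it is. A screwdriver 190 mm long, lying along its x. Origin: under its middle
- phone: Bystander: leave it where it is. A flat black phone 150 by 73 by 9 mm. Origin: centre of the underside
Things that resemble listed ones, but are neither listed nor needed, are in the scene too. What is shaped like the stock but purple or yellow is not meant.

How it is judged:
On the way, in this order (a step that is already met when the one before it is completed fails the run):
1. a spacer is tried in the narrowest slot: over it within 5 mm across and 15 mm along, touching the gauge or entering (((x of spacer_a in the frame of step1 between -0.005 and 0.005 m and y of spacer_a in the frame of step1 between -0.015 and 0.015 m and z of spacer_a in the frame of step1 below 0.004 m and (contact force between spacer_a and gauge above 0.3 N or z of spacer_a in the frame of step1 below -0.003 m)) or (x of spacer_b in the frame of step1 between -0.005 and 0.005 m and y of spacer_b in the frame of step1 between -0.015 and 0.015 m and z of spacer_b in the frame of step1 below 0.004 m and (contact force between spacer_b and gauge above 0.3 N or z of spacer_b in the frame of step1 below -0.003 m)) or (x of spacer_c in the frame of step1 between -0.005 and 0.005 m and y of spacer_c in the frame of step1 between -0.015 and 0.015 m and z of spacer_c in the frame of step1 below 0.004 m and (contact force between spacer_c and gauge above 0.3 N or z of spacer_c in the frame of step1 below -0.003 m)))).
2. the thinnest has entered the narrowest slot, or a thicker one is tried in the middle slot (((x of spacer_a in the frame of step2 between -0.005 and 0.005 m and y of spacer_a in the frame of step2 between -0.015 and 0.015 m and z of spacer_a in the frame of step2 below 0.004 m and (contact force between spacer_a and gauge above 0.3 N or z of spacer_a in the frame of step2 below -0.003 m)) or (x of spacer_b in the frame of step2 between -0.005 and 0.005 m and y of spacer_b in the frame of step2 between -0.015 and 0.015 m and z of spacer_b in the frame of step2 below 0.004 m and (contact force between spacer_b and gauge above 0.3 N or z of spacer_b in the frame of step2 below -0.003 m)) or (x of spacer_c in the frame of step1 between -0.005 and 0.005 m and y of spacer_c in the frame of step1 between -0.015 and 0.015 m and z of spacer_c in the frame of step1 below -0.006 m))).
3. it stands fully home (within 2.5 mm of the floor) in the slot of its own size, let go (((x of spacer_a in the frame of step2 between -0.003 and 0.003 m and y of spacer_a in the frame of step2 between -0.015 and 0.015 m and z of spacer_a in the frame of step2 below -0.0155 m and contact force between spacer_a and the fingers below 0.1 N and linear speed of spacer_a below 0.03 m/s) or (x of spacer_b in the frame of step3 between -0.003 and 0.003 m and y of spacer_b in the frame of step3 between -0.015 and 0.015 m and z of spacer_b in the frame of step3 below -0.0155 m and contact force between spacer_b and the fingers below 0.1 N and linear speed of spacer_b below 0.03 m/s) or (x of spacer_c in the frame of step1 between -0.003 and 0.003 m and y of spacer_c in the frame of step1 between -0.015 and 0.015 m and z of spacer_c in the frame of step1 below -0.0155 m and contact force between spacer_c and the fingers below 0.1 N and linear speed of spacer_c below 0.03 m/s))), for 0.2 s.
4. it is lowered to within 5 mm of the floor of its own bay while still held (((x of spacer_a in the frame of bay2 between -0.006 and 0.006 m and y of spacer_a in the frame of bay2 between -0.015 and 0.015 m and angle between spacer_a's own z axis and vertical below 0.2 rad and z of spacer_a in the frame of bay2 below 0.005 m and contact force between spacer_a and the fingers above 0.5 N) or (x of spacer_b in the frame of bay3 between -0.006 and 0.006 m and y of spacer_b in the frame of bay3 between -0.015 and 0.015 m and angle between spacer_b's own z axis and vertical below 0.2 rad and z of spacer_b in the frame of bay3 below 0.005 m and contact force between spacer_b and the fingers above 0.5 N) or (x of spacer_c in the frame of bay1 between -0.006 and 0.006 m and y of spacer_c in the frame of bay1 between -0.015 and 0.015 m and angle between spacer_c's own z axis and vertical below 0.2 rad and z of spacer_c in the frame of bay1 below 0.005 m and contact force between spacer_c and the fingers above 0.5 N))).
At the end, for the whole second after the job is handed in: The spacer from the first place rests in the stock bay of its own size: within 6 mm of its centre across, 15 mm along, 3 mm of its floor, tilt under 0.2 rad; the other two stand in the second and third places, within 12 mm, tilt under 0.1 rad (((x of spacer_a in the frame of bay2 between -0.006 and 0.006 m and y of spacer_a in the frame of bay2 between -0.015 and 0.015 m and angle between spacer_a's own z axis and vertical below 0.2 rad and z of spacer_a in the frame of bay2 below 0.003 m and linear speed of spacer_a below 0.02 m/s and ((distance between spacer_b and place2 below 0.012 m or distance between spacer_b and place3 below 0.012 m) and angle between spacer_b's own z axis and vertical below 0.1 rad) and ((distance between spacer_c and place2 below 0.012 m or distance between spacer_c and place3 below 0.012 m) and angle between spacer_c's own z axis and vertical below 0.1 rad)) or (x of spacer_b in the frame of bay3 between -0.006 and 0.006 m and y of spacer_b in the frame of bay3 between -0.015 and 0.015 m and angle between spacer_b's own z axis and vertical below 0.2 rad and z of spacer_b in the frame of bay3 below 0.003 m and linear speed of spacer_b below 0.02 m/s and ((distance between spacer_a and place2 below 0.012 m or distance between spacer_a and place3 below 0.012 m) and angle between spacer_a's own z axis and vertical below 0.1 rad) and ((distance between spacer_c and place2 below 0.012 m or distance between spacer_c and place3 below 0.012 m) and angle between spacer_c's own z axis and vertical below 0.1 rad)) or (x of spacer_c in the frame of bay1 between -0.006 and 0.006 m and y of spacer_c in the frame of bay1 between -0.015 and 0.015 m and angle between spacer_c's own z axis and vertical below 0.2 rad and z of spacer_c in the frame of bay1 below 0.003 m and linear speed of spacer_c below 0.02 m/s and ((distance between spacer_a and place2 below 0.012 m or distance between spacer_a and place3 below 0.012 m) and angle between spacer_a's own z axis and vertical below 0.1 rad) and ((distance between spacer_b and place2 below 0.012 m or distance between spacer_b and place3 below 0.012 m) and angle between spacer_b's own z axis and vertical below 0.1 rad)))); the robot touches nothing.
It fails at once if the relay is moved more than 20 mm (distance of relay from where it was at the start of the episode above 0.02 m).
It fails at once if the screwdriver is moved more than 20 mm (distance of screwdriver from where it was at the start of the episode above 0.02 m).
It fails at once if the phone is moved more than 20 mm (distance of phone from where it was at the start of the episode above 0.02 m).
It also fails if it takes over 58 s, if anything falls off the work surface, if the arm or the gripper's body presses on something with over 40 N, if the wrist force passes 120 N, or if a joint passes its speed limit or range.

### The arm

A 6-joint arm with a two-finger parallel gripper is mounted at the origin on the work surface. World frame = base frame: x ahead of the robot, y to its left, z up, the work surface at z = 0. Lengths are in m, angles in rad, forces in N, time in s.
With the tool pointing down it reaches from about 0.325 to 1 m from the base axis. Payload 5.1 kg.
Tool frame: the origin (TCP) lies midway between the tips of the shut fingers; the grasp point (between the pads) lies 19 mm behind it; z points along the fingers, y is the line along which they close (so a half turn about z gives the same grasp; the last joint's range is limited). The gripper opens to 85 mm and grips with 20 to 120 N. Pads are 22 mm wide; open, the fingers measure 114 mm over their backs; the gripper's body (76 mm by 85 mm) begins 54 mm behind the grasp point. The pads swing forward as they close: fully open they stand 13 mm farther back than shut.
Start: joints at [1.035, 0.124, 1.65, -0, 1.367, -0.083], TCP at [0.284, 0.584, 0.231] pointing down, gripper open.
Joint ranges: [-2.61, 2.61], [-1.02, 2.33], [0.03, 2.71], [-1.35, 4.49], [0.32, 2.68], [-2.91, 2.91]. Speed limits (rad/s): [2.57, 2.57, 3.14, 3.14, 3.14, 3.14].

### API

Orientations are given as a rotation vector (axis times angle).
In Python, from bench import env gives the robot as it stands.
- The arm moves only by the tool jog_arm, never from a script. Its argument "rows" is a list that holds one entry, the list of rows, each a list of 5 numbers: the shift along the world's x, y, z in m, then the turn about the world's z in rad, then the finger opening in m, from 0 to 0.0854. In form: [[[tx, ty, tz, roll, fingers], ...]]. A call has 1 to 20 rows; each row shifts and turns the commanded pose from where the row before left it; what a row does not reach is not made up. A row lasts 1/10 s, in which the tool goes at most 50 mm and 8.59 degrees, less where a joint would pass 70% of its speed; a pose out of reach is approached as far as the arm can. A call is refused whole if a number of a shift passes 0.05 or a number of a turn 0.15, either way. A call with a gripper value outside its range is refused whole. The fingers move at their own pace and stop on an object; the grip force is fixed at half the most. Time passes only in rows, so rows that do not move let the fingers close. It gives the time, the measured TCP pose, the force, the opening and the grip force at its end, in the units of the state.
- env.read_state(): the state, without advancing time (a new reading comes with each control period).
- env.read_camera(name): name is "side" or "top"; returns a dict with "img" (480x640x3 uint8, red, green, blue), "z_map" (480x640 float32, m along the optical axis (not along the pixel's ray), 0 where there is no reading), "K" (3x3 intrinsics, pixels), "view" (4x4, takes a point from world to camera coordinates). Camera axes: x right, y down, z forward; pixel columns grow to the right and rows downward; lengths in m; the calibration is good to about 2 mm. A picture is of the moment at which its call begins.
- env.hand_in(): hands the job in; it is judged then, once.
Trained networks look in a picture, given as the dict that the camera call returned (one of the last four; its "shot" number tells which), for a name from the list of things; names that differ only in an ending like _2 or _b are one class to them, and where a whole thing is asked for, a point or a joint stands for the part that bears it (a point fixed in the world has none). Each returns a list of dicts, best first, with "score" (0 to 1); they miss things now and then, are a little off and sometimes report something else, mostly with a low value. They report only what shows in the picture. A call takes as long as a camera call. They do not tell look-alikes from the thing itself.
- env.recognise(picture, thing): "location" ([x, y, z] in m, in the coordinates of the camera as it stood for that picture, good to about 4 mm: the middle of the surface that is visible of it).
- env.tip_of(picture, thing): "location" ([x, y, z] in m, in the coordinates of the camera as it stood for that picture, good to about 4 mm: a listed point, or the origin of a listed thing).
The state is a dict: "time": time; "joints": joint angles; "joint_vel": joint speeds; "tau": joint torques, N m; "tool_pos": TCP position; "orientation": TCP orientation; "force": force on the tool from outside, world axes, zero at the start; "ft_torque": the same for the moment, N m; "grip_width": finger opening in m; "grip_force": force on a finger pad.
Only numpy, scipy, OpenCV 4.12 (cv2) and the standard library are available. Lean on these libraries where they do the work, as an engineer would, in place of code of your own. Each camera call takes 0.05 s, during which the arm holds its last target. There are 200 camera calls.

## Working session

There is one attempt and no reset: what is moved stays moved. The work goes in short steps, Python scripts to look and compute and a tool call to move; the robot and the scene stay as the last step left them, time stands still between calls to the robot, and variables do not carry over. Pictures are saved under pics/ and viewed, at most 10 in all, crops included, and the job is handed in when it is done.

Besides the shell and the picture viewer there is one more tool, called after ">>>" as a command line: name --argument value ..., lists and objects as JSON in quotes. jog_arm: Moves the arm, as the interface text tells. Its arguments: {"type":"object","properties":{"rows":{"type":"array","items":{"type":"array","items":{"type":"array","items":{"type":"number"}}}}},"required":["rows"]}

```bash
mkdir -p pics; ls
cat > h.py <<'E'
import numpy as np, cv2
from bench import env
def w(p,c):
    T=np.linalg.inv(p['view']); return T[:3,:3]@np.array(c)+T[:3,3]
def cloud(p):
    z=p['z_map']; v,u=np.mgrid[:480,:640]; K=p['K']
    c=np.stack([(u-K[0,2])/K[0,0]*z,(v-K[1,2])/K[1,1]*z,z],-1)
    T=np.linalg.inv(p['view']); q=c@T[:3,:3].T+T[:3,3]; q[z==0]=np.nan; return q
def px(p,x):
    c=p['view'][:3,:3]@np.array(x)+p['view'][:3,3]; k=p['K']@c; return k[:2]/k[2]
def save(p,f): cv2.imwrite('pics/'+f,p['img'][:,:,::-1])
E
python3 - <<'E'
from h import *
for n in ['top','side']:
    p=env.read_camera(n); save(p,n+'0.png'); np.savez('/tmp/'+n,**{k:p[k] for k in('img','z_map','K','view')})
    print(n,np.linalg.inv(p['view'])[:3,3].round(3),p['K'][0,0])
    for t in ['incoming','place1','place3','gauge','step1','step3','stock','bay1','bay3','relay','screwdriver','phone','spacer_a']:
        r=env.tip_of(p,t)
        print(t,[(round(d['score'],2),w(p,d['location']).round(3).tolist(),px(p,w(p,d['location'])).round().tolist()) for d in r[:3]])
print(env.read_state())
E
```

```text
pics
top [ 0.294 -0.054  1.339] 599.9816217975882
incoming [(0.56, [0.535, 0.264, -0.001], [175.0, 223.0]), (0.34, [0.697, 0.136, 0.004], [233.0, 154.0])]
place1 [(0.88, [0.607, 0.288, 0.009], [165.0, 190.0]), (0.74, [0.562, -0.031, 0.032], [305.0, 209.0]), (0.73, [0.47, 0.239, 0.006], [184.0, 251.0])]
place3 [(0.88, [0.607, 0.288, 0.009], [165.0, 190.0]), (0.74, [0.562, -0.031, 0.032], [305.0, 209.0]), (0.73, [0.47, 0.239, 0.006], [184.0, 251.0])]
gauge [(0.96, [0.562, -0.03, 0.001], [305.0, 212.0]), (0.6, [0.534, 0.263, 0.011], [174.0, 222.0])]
step1 [(0.85, [0.527, -0.017, 0.03], [298.0, 225.0]), (0.82, [0.596, -0.045, 0.029], [311.0, 194.0]), (0.65, [0.563, -0.032, 0.031], [305.0, 209.0])]
step3 [(0.85, [0.527, -0.017, 0.03], [298.0, 225.0]), (0.82, [0.596, -0.045, 0.029], [311.0, 194.0]), (0.65, [0.563, -0.032, 0.031], [305.0, 209.0])]
stock [(0.81, [0.303, -0.365, -0.001], [455.0, 329.0]), (0.81, [0.588, -0.443, 0.001], [486.0, 202.0]), (0.76, [0.371, -0.117, 0.005], [343.0, 296.0])]
bay1 [(0.97, [0.336, -0.13, 0.006], [349.0, 312.0]), (0.96, [0.399, -0.111, 0.008], [340.0, 283
[... 2260 characters left out ...]
0])]
{'time': 1.4, 'joints': array([ 1.03540109e+00,  1.23786652e-01,  1.65028683e+00, -2.80033261e-05,
        1.36746669e+00, -8.25878452e-02]), 'joint_vel': array([ 2.91819702e-05,  8.40229748e-04, -5.67181831e-04,  1.52020079e-03,
       -2.17412494e-03, -5.81862206e-04]), 'tau': array([ 3.91969825e-04, -4.23575234e+01, -3.65750992e+01, -4.77102697e-05,
        4.67009086e-04, -1.53979579e-05]), 'tool_pos': array([0.28439672, 0.58448412, 0.23133866]), 'orientation': array([7.05189195e-01, 3.06138011e+00, 6.54326051e-05]), 'force': array([ 0.19669075, -0.01161378, -0.05566297]), 'ft_torque': array([0.0183075 , 0.02381661, 0.00155433]), 'grip_force': 0.0, 'grip_width': 0.08528565979243007}
```

View pictures.

View pics/top0.png

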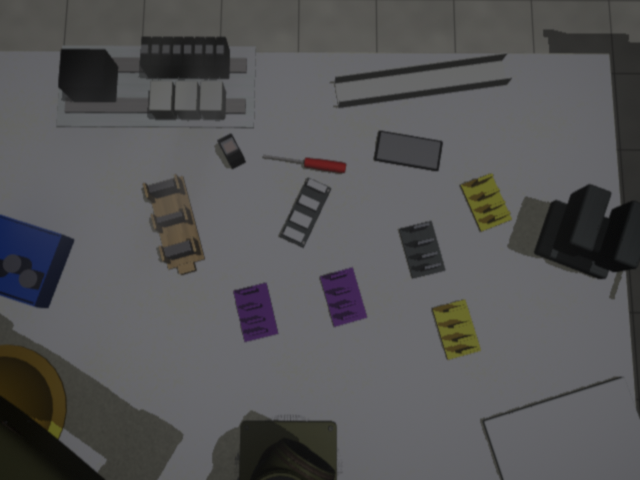

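View pics/side0.png

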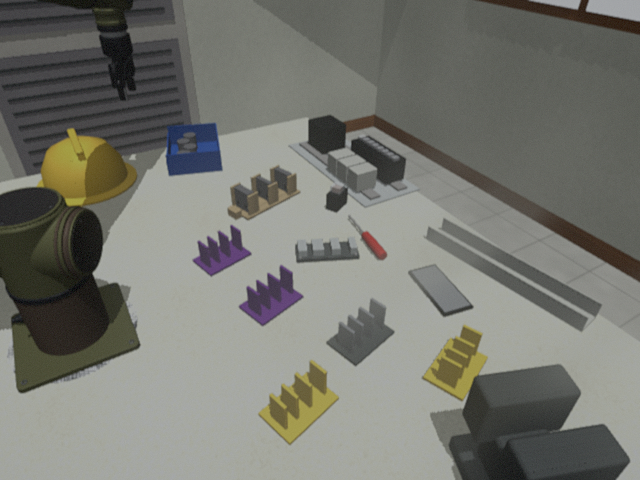

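Run:
```python
from h import *
D={n:dict(np.load(f'/tmp/{n}.npz')) for n in('top','side')}
for n in D: D[n]['q']=cloud(D[n])
def fit(name,box,zl,zh,lab):
    P=D[name]; q=P['q']; x0,x1,y0,y1=box
    m=(q[...,0]>x0)&(q[...,0]<x1)&(q[...,1]>y0)&(q[...,1]<y1)&(q[...,2]>zl)&(q[...,2]<zh)
    a=q[m][:,:2].astype(np.float32); 
    if len(a)<5: print(name,lab,len(a));return
    r=cv2.minAreaRect(a*1000); print(name,lab,len(a),'c',np.round(r[0],1),'sz',np.round(r[1],1),'ang',round(r[2],1),'z',np.nanmedian(q[m][:,2]).round(4))
for n in D:
    fit(n,(.4,.68,.2,.35),.004,.2,'incoming all')
    fit(n,(.4,.68,.2,.35),.055,.2,'incoming tops')
    fit(n,(.47,.66,-.12,.06),.006,.1,'gauge all')
    fit(n,(.47,.66,-.12,.06),.024,.1,'gauge ribs')
    fit(n,(.40,.56,-.38,-.21),.004,.1,'stock all')
    fit(n,(.40,.56,-.38,-.21),.055,.1,'stock tops')
t=D['top']['img'][:,:,::-1]
a=cv2.resize(t[165:285,130:220],None,fx=4,fy=4,interpolation=cv2.INTER_CUBIC)
b=np.hstack([cv2.resize(t[165:255,270:340],None,fx=3,fy=3,interpolation=cv2.INTER_CUBIC),cv2.resize(t[210:300,390:456],None,fx=3,fy=3,interpolation=cv2.INTER_CUBIC)])
b=np.vstack([b,np.zeros((480-b.shape[0],b.shape[1],3),np.uint8)])
cv2.imwrite('pics/crop.png',np.clip(np.hstack([a,b])*1.8,0,255).astype(np.uint8))
```

```text
top incoming all 4125 c [540.5 274.9] sz [278.8 149.8] ang 0.0 z 0.0126
top incoming tops 1115 c [536.2 261.6] sz [177.5  77.5] ang 16.8 z 0.0682
top gauge all 2009 c [565.5 -30.7] sz [188.8 178.3] ang 0.4 z 0.0164
top gauge ribs 797 c [585.9 -45.4] sz [ 56.9 200. ] ang 60.1 z 0.0307
top stock all 2190 c [ 479.8 -295.5] sz [168.7 158.9] ang 89.5 z 0.0088
top stock tops 229 c [ 478.8 -292.9] sz [96.5 37.3] ang 14.3 z 0.0675
side incoming all 2200 c [543.3 262.5] sz [270.6 122.4] ang 0.9 z 0.0368
side incoming tops 642 c [533.  259.9] sz [181.7  82.5] ang 16.7 z 0.0664
side gauge all 1394 c [584.6 -39.8] sz [ 86.2 206.6] ang 62.8 z 0.0175
side gauge ribs 526 c [583.7 -47.6] sz [ 58.8 202.5] ang 61.4 z 0.0302
side stock all 2320 c [ 481.7 -292.6] sz [149.1 156.1] ang 5.3 z 0.0226
side stock tops 485 c [ 474.6 -294. ] sz [98.6 37. ] ang 14.1 z 0.0645
```

View pics/crop.png

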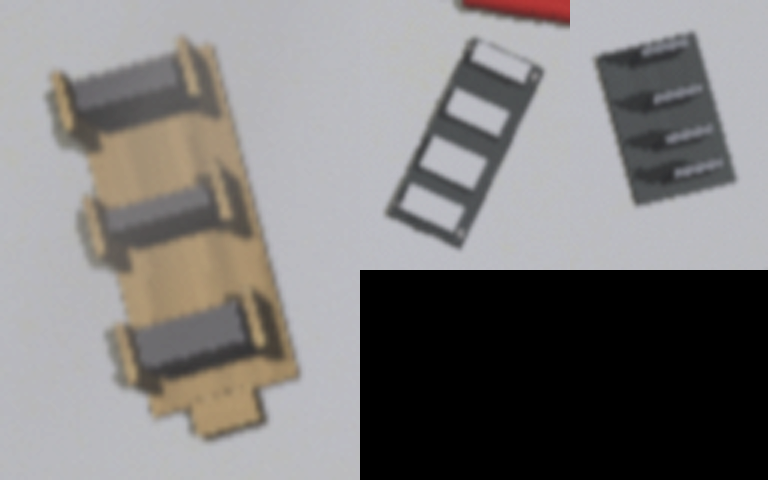

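```bash
cat >> h.py <<'E'
def tops(q,c,yaw,hx,hy,zl,zh):
    d=q[...,:2]-np.array(c); cs,s=np.cos(yaw),np.sin(yaw)
    x=d[...,0]*cs+d[...,1]*s; y=-d[...,0]*s+d[...,1]*cs
    m=(abs(x)<hx)&(abs(y)<hy)&(q[...,2]>zl)&(q[...,2]<zh)
    return m,x[m]*1000,y[m]*1000
def segs(v,step=0.5,gap=3):
    v=np.sort(v); k=np.where(np.diff(v)>gap)[0]
    return [(round(float(a[0]),1),round(float(a[-1]),1),len(a)) for a in np.split(v,k+1)]
def rect(q,m):
    r=cv2.minAreaRect((q[m][:,:2]*1000).astype(np.float32)); return np.round(r[0],1),np.round(r[1],1),round(r[2],1)
E
python3 - <<'E'
from h import *
for n in ('top','side'):
    P=dict(np.load(f'/tmp/{n}.npz')); q=cloud(P)
    for lab,c,yaw,hx,hy,zl,zh in [('gaugebase',(.56,-.031),-.43,.085,.045,.007,.05),('gauge',(.56,-.031),-.43,.085,.04,.027,.034),('stock',(.477,-.293),.247,.06,.03,.058,.072),('stockbase',(.477,-.293),.247,.07,.05,.005,.08),('incbase',(.534,.261),.292,.125,.06,.005,.08)]:
        m,x,y=tops(q,c,yaw,hx,hy,zl,zh); print(n,lab,len(x),rect(q,m))
        if lab in('gauge','stock'):
            # best yaw by histogram sharpness
            best=max((( np.histogram(tops(q,c,a,hx,hy,zl,zh)[1],np.arange(-90,90,1))[0].astype(float)**2).sum(),a) for a in np.arange(yaw-.08,yaw+.08,.005))
            a=best[1]; m,x,y=tops(q,c,a,hx,hy,zl,zh)
            h,e=np.histogram(x,np.arange(-80,81,1)); print(' yaw',round(a,3),'y',np.percentile(y,[1,99]).round(1)); print(' ',dict((int(e[i]),int(h[i])) for i in range(len(h)) if h[i]))
E
```

```text
top gaugebase 1751 (array([564. , -31.8]), array([ 82.1, 160.4]), 66.7)
top gauge 611 (array([560.9, -30.9]), array([ 44.5, 140.1]), 65.6)
 yaw -0.355 y [-24.4  24.3]
  {-70: 2, -69: 4, -68: 8, -67: 10, -66: 6, -65: 9, -64: 4, -63: 9, -62: 9, -61: 5, -60: 7, -59: 8, -58: 5, -57: 8, -56: 10, -55: 3, -54: 7, -53: 6, -52: 9, -51: 5, -50: 9, -49: 7, -48: 4, -47: 1, -36: 2, -35: 5, -34: 3, -33: 8, -32: 8, -31: 8, -30: 5, -29: 7, -28: 6, -27: 7, -26: 6, -25: 9, -24: 6, -23: 12, -22: 5, -21: 10, -20: 6, -19: 6, -18: 8, -17: 7, -16: 8, -15: 9, -14: 4, -13: 12, -12: 3, -11: 10, -10: 4, -9: 5, -8: 3, 8: 1, 9: 4, 10: 4, 11: 8, 12: 7, 13: 4, 14: 6, 15: 7, 16: 6, 17: 5, 18: 11, 19: 4, 20: 8, 21: 7, 22: 6, 23: 9, 24: 7, 25: 5, 26: 9, 27: 4, 28: 8, 29: 6, 30: 3, 31: 5, 32: 1, 53: 1, 54: 5, 55: 4, 56: 8, 57: 4, 58: 15, 59: 6, 60: 5, 61: 8, 62: 10, 63: 4, 64: 8, 65: 11, 66: 4, 67: 7, 68: 7, 69: 7, 70: 3, 71: 2}
top stock 211 (array([ 478.9, -292.6]), array([96.3, 36.7]), 14.3)
 yaw 0.252 y [-18.1  17.6]
  {-47: 6, -46: 9, -45: 8, -44: 7, -43: 7, -42: 7, -41: 9, -22: 7, -21: 7, -20: 7, -19: 9, -18: 7,
[... 832 characters left out ...]
: 5, 22: 5, 23: 6, 24: 6, 25: 2, 26: 7, 27: 3, 28: 2, 50: 4, 51: 3, 52: 2, 53: 8, 54: 3, 55: 6, 56: 5, 57: 5, 58: 6, 59: 3, 60: 8, 61: 4, 62: 6, 63: 5, 64: 5, 65: 5, 66: 2, 67: 5, 69: 1}
side stock 406 (array([ 474.5, -293.8]), array([98.5, 36.8]), 14.5)
 yaw 0.247 y [-18.3  17. ]
  {-52: 9, -51: 27, -50: 31, -49: 14, -48: 7, -47: 9, -46: 4, -45: 6, -27: 8, -26: 26, -25: 27, -24: 13, -23: 7, -22: 6, -21: 8, -20: 4, -19: 1, 3: 10, 4: 32, 5: 20, 6: 13, 7: 8, 8: 7, 9: 5, 10: 5, 11: 2, 37: 1, 38: 14, 39: 17, 40: 25, 41: 14, 42: 11, 43: 7, 44: 5, 46: 3}
side stockbase 2276 (array([ 474.1, -293.7]), array([117.8,  77.7]), 14.5)
side incbase 2212 (array([523.4, 255.5]), array([223.4,  88. ]), 15.9)
```

>>> jog_arm --rows '[[[0.0201,-0.0382,0,-0.0918,0.06],[0.0201,-0.0382,0,-0.0918,0.06],[0.0201,-0.0382,-0.01,-0.0918,0.06],[0.0201,-0.0382,-0.01,-0.0918,0.06],[0.0201,-0.0382,-0.01,-0.0918,0.06],[0.0201,-0.0382,-0.01,-0.0918,0.06],[0.0201,-0.0382,-0.01,-0.0918,0.06],[0.0201,-0.0382,-0.01,-0.0918,0.06],[0.0201,-0.0382,-0.01,-0.0918,0.06],[0,0,0,0,0.06],[0,0,0,0,0.06]]]'

```text
time: 2.5
tool_pos: [0.4655, 0.2401, 0.1612]
orientation: [-1.877, -2.519, 0.0]
force: [-0.5, 0.2, -0.4]
grip_width: 0.0606
grip_force: 0.0
```

>>> jog_arm --rows '[[[0,0,-0.035,0,0.06],[0,0,-0.035,0,0.06],[0,0,-0.03,0,0.06],[0,0,-0.02,0,0.06],[0,0,-0.005,0,0.06],[0,0,0,0,0.06],[0,0,0,0,0.0],[0,0,0,0,0.0],[0,0,0,0,0.0],[0,0,0,0,0.0],[0,0,0,0,0.0],[0,0,0,0,0.0],[0,0,0,0,0.0]]]'

```text
time: 3.8
tool_pos: [0.4666, 0.2413, 0.0381]
orientation: [1.874, 2.52, 0.004]
force: [-0.2, 0.5, 6.8]
grip_width: 0.0213
grip_force: 59.7
```

>>> jog_arm --rows '[[[0,0,0.01,0,0],[0,0,0.03,0,0],[0,0,0.04,0,0],[0,0,0.04,0,0],[0.009,-0.0426,0,-0.1193,0],[0.009,-0.0426,0,-0.1193,0],[0.009,-0.0426,0,-0.1193,0],[0.009,-0.0426,0,-0.1193,0],[0.009,-0.0426,0,-0.1193,0],[0.009,-0.0426,0,-0.1193,0],[0,0,-0.03,0,0],[0,0,-0.02,0,0],[0,0,0,0,0],[0,0,0,0,0]]]'

```text
time: 5.2
tool_pos: [0.5189, -0.0149, 0.1063]
orientation: [-2.639, -1.704, 0.001]
force: [-0.8, 0.0, -0.7]
grip_width: 0.0211
grip_force: 59.0
```

Run:
```python
from h import *
s=env.read_state(); print(s['tool_pos'],s['orientation'],s['force'],s['grip_width'])
for n in('side','top'):
    p=env.read_camera(n); np.savez('/tmp/'+n+'1',**{k:p[k] for k in('img','z_map','K','view')})
    u,v=px(p,s['tool_pos']).astype(int); print(n,u,v)
    c=p['img'][v-75:v+75,u-90:u+90,::-1]; cv2.imwrite(f'pics/{n}1.png',np.clip(cv2.resize(c,None,fx=4,fy=4,interpolation=cv2.INTER_CUBIC)*1.6,0,255))
    print([(round(d['score'],2),w(p,d['location']).round(4).tolist()) for d in env.tip_of(p,'spacer_a')[:5]])
```

```text
[ 0.51885278 -0.01488257  0.10630663] [-2.63854133e+00 -1.70390932e+00  1.37624585e-03] [-0.75148586  0.04713001 -0.70614426] 0.021092982281729723
side 309 218
[(0.8, [0.515, -0.0157, 0.0781]), (0.71, [0.5354, 0.2621, 0.0061])]
top 296 222
[(0.7, [0.6037, 0.2818, 0.0103]), (0.55, [0.5354, 0.2613, 0.0134]), (0.54, [0.5209, -0.0128, 0.0778])][ WARN:0@0.780] global loadsave.cpp:1063 imwrite_ Unsupported depth image for selected encoder is fallbacked to CV_8U.
```

View pics/side1.png

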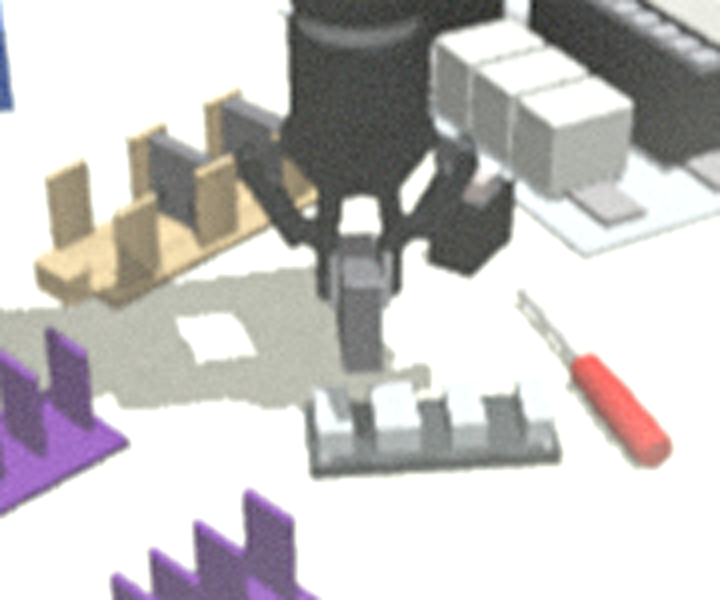

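Run:
```python
from h import *
t=(.5189,-.0149)
for n in('side','top'):
    P=dict(np.load(f'/tmp/{n}1.npz')); q=cloud(P)
    m,x,y=tops(q,t,-.424,.04,.045,.06,.1); z=q[m][:,2]
    print(n,len(x))
    for lo in np.arange(.070,.1,.005):
        k=(z>lo)&(z<lo+.005)
        if k.sum()>3: print(' z',round(lo,3),k.sum(),'x',np.percentile(x[k],[2,50,98]).round(1),'y',np.percentile(y[k],[2,50,98]).round(1))
    k=(y<-20)&(y>-35); print(' edge x',np.percentile(x[k],[2,50,98]).round(1) if k.sum() else 0,'zmin',np.percentile(z,1).round(4))
    m,x,y=tops(q,t,-.424,.2,.06,.026,.034); k=(x>-45)&(x<130)&(abs(y)<40)
    print(' ribs rel tool',segs(x[k],gap=5),'y',np.percentile(y[k],[2,98]).round(1))
```

```text
side 97
 z 0.075 14 x [-12.8  -2.7   7.9] y [-31.7 -28.4   1.7]
 z 0.08 21 x [-13.1  -5.2   7.6] y [-30.6 -28.7  12.1]
 z 0.085 20 x [-13.1  -4.2   8.5] y [-31.4 -28.9  12.4]
 z 0.09 22 x [-13.4  -2.9   8.4] y [-32.3 -27.9  -3.4]
 z 0.095 20 x [-13.4  -6.2   7.6] y [-31.7 -28.3 -16.9]
 edge x [-12.1  -2.7   8.5] zmin 0.0769
 ribs rel tool [(-28.2, -6.8, 118), (6.6, 32.4, 142), (51.2, 72.6, 116), (94.8, 112.1, 89)] y [-23.5  22.7]
top 20
 z 0.08 5 x [-8.8 -8.5 -0.1] y [-26.1 -16.7  -7.7]
 z 0.085 4 x [-8.5 -8.4 -5.6] y [-26.9 -22.5 -10.3]
 z 0.09 5 x [-9.2 -3.6  5.4] y [-26.5 -26.1 -15.3]
 z 0.095 5 x [-8.9 -8.4  5.7] y [-25.4 -17.1  -7.9]
 edge x [-8.6 -1.5  6.8] zmin 0.0768
 ribs rel tool [(-9.5, -3.2, 15)] y [-17.3   5.2]
```

>>> jog_arm --rows '[[[0.0018,-0.0008,-0.02,0,0],[0,0,-0.015,0,0],[0,0,-0.005,0,0],[0,0,-0.003,0,0],[0,0,-0.002,0,0],[0,0,-0.002,0,0],[0,0,0,0,0]]]'

```text
time: 6.1
tool_pos: [0.5217, -0.0158, 0.0601]
orientation: [2.638, 1.704, 0.002]
force: [-0.6, 0.1, 1.3]
grip_width: 0.0212
grip_force: 59.3
```

>>> jog_arm --rows '[[[0,0,-0.002,0,0],[0,0,-0.001,0,0],[0,0,0,0,0],[0,0,0,0,0]]]'

```text
time: 6.5
tool_pos: [0.5219, -0.0158, 0.0601]
orientation: [2.639, 1.704, -0.0]
force: [-9.2, 1.0, 18.6]
grip_width: 0.0212
grip_force: 61.7
```

>>> jog_arm --rows '[[[0,0,0.008,0,0],[0,0,0.012,0,0],[0.0187,-0.0087,0,0,0],[0.0188,-0.0087,0,0,0],[0,0,-0.008,0,0],[0,0,-0.006,0,0],[0,0,-0.003,0,0],[0,0,-0.002,0,0],[0,0,-0.001,0,0],[0,0,0,0,0]]]'

```text
time: 7.5
tool_pos: [0.558, -0.0329, 0.0598]
orientation: [-2.638, -1.705, 0.003]
force: [-9.9, 0.2, 21.2]
grip_width: 0.021
grip_force: 62.2
```

>>> jog_arm --rows '[[[0,0,0.008,0,0],[0,0,0.012,0,0],[0.0192,-0.0088,0,0,0],[0.0192,-0.0088,0,0,0],[0,0,-0.004,0,0],[0,0,0,0,0],[0,0,0,0,0]]]'

```text
time: 8.2
tool_pos: [0.5955, -0.0502, 0.0713]
orientation: [-2.637, -1.704, 0.003]
force: [0.3, 0.5, -1.2]
grip_width: 0.0209
grip_force: 59.2
```

Run:
```python
from h import *
s=env.read_state(); t=s['tool_pos']; o=s['orientation']; yaw=2*np.arctan2(o[1],o[0])-np.pi/2; yaw=(yaw+1.5708)%np.pi-1.5708; print(t,yaw,s['force'])
p=env.read_camera('side'); q=cloud(p); np.savez('/tmp/side2',**{k:p[k] for k in('img','z_map','K','view')})
m,x,y=tops(q,t[:2],yaw,.04,.045,.036,.075); z=q[m][:,2]
for lo in np.arange(.040,.075,.005):
    k=(z>lo)&(z<lo+.005)
    if k.sum()>3: print(' z',round(lo,3),k.sum(),'x',np.percentile(x[k],[0,2,50,98,100]).round(1),'y',np.percentile(y[k],[2,50,98]).round(1))
m,x,y=tops(q,t[:2],yaw,.2,.05,.026,.034); k=(x>-125)&(x<45)&(y<0)
print(' ribs',segs(x[k],gap=5),'y',np.percentile(y[k],[2,98]).round(1), rect(q,m))
```

```text
[ 0.59550777 -0.05016953  0.07133821] -0.42375691077415545 [ 0.29115914  0.46805088 -1.16570044]
 z 0.04 14 x [-13.1 -13.1  -4.5   8.9   9.1] y [-29.8 -28.1  17.6]
 z 0.045 24 x [-13.3 -13.2  -6.7   7.2   8.4] y [-31.4 -28.    8.7]
 z 0.05 20 x [-13.5 -13.5  -5.8   8.2   8.3] y [-30.4 -27.8  10.9]
 z 0.055 21 x [-13.8 -13.6  -6.3   8.    8. ] y [-31.4 -27.5   2.3]
 z 0.06 22 x [-13.2 -13.2  -5.2   6.7   7.6] y [-30.6 -28.4  -0.7]
 z 0.065 22 x [-13.2 -13.1  -6.7   7.3   7.5] y [-31.4 -28.1  -8.3]
 z 0.07 21 x [-19.  -17.6  -4.5   7.2   7.5] y [-30.2 -27.9  -4.1]
 ribs [(-112.5, -91.2, 64), (-77.6, -51.7, 78), (-33.2, -12.5, 58), (11.1, 28.0, 43)] y [-23.2  -0.6] (array([587., -43.]), array([ 71.3, 204.4]), 60.2)
```

>>> jog_arm --rows '[[[0.002,-0.0009,0,0,0],[0,0,-0.007,0,0],[0,0,-0.004,0,0],[0,0,-0.003,0,0],[0,0,-0.003,0,0],[0,0,0,0,0]]]'

```text
time: 8.85
tool_pos: [0.5978, -0.0513, 0.054]
orientation: [-2.637, -1.703, 0.003]
force: [-2.1, 1.2, -1.8]
grip_width: 0.0211
grip_force: 59.1
```

>>> jog_arm --rows '[[[0,0,-0.004,0,0],[0,0,-0.004,0,0],[0,0,-0.003,0,0],[0,0,-0.002,0,0],[0,0,-0.001,0,0],[0,0,0,0,0],[0,0,0,0,0]]]'

```text
time: 9.55
tool_pos: [0.5979, -0.0512, 0.0422]
orientation: [-2.637, -1.703, 0.004]
force: [-9.5, 2.8, 8.4]
grip_width: 0.0205
grip_force: 60.7
```

>>> jog_arm --rows '[[[0,0,-0.001,0,0],[0,0,0,0,0],[0,0,0.001,0,0.05],[0,0,0,0,0.05],[0,0,0,0,0.05],[0,0,0,0,0.05],[0,0,0,0,0.05],[0,0,0,0,0.05]]]'

```text
time: 10.35
tool_pos: [0.5991, -0.0517, 0.0412]
orientation: [2.639, 1.704, 0.0]
force: [-0.9, 0.9, -0.1]
grip_width: 0.0501
grip_force: 0.0
```

>>> jog_arm --rows '[[[0,0,0.03,0,0.05],[0,0,0.04,0,0.05],[0,0,0.04,0,0.0854],[0,0,0,0.1428,0.0854],[0,0,0,0.1428,0.0854],[0,0,0,0.1428,0.0854],[0,0,0,0.1428,0.0854],[0,0,0,0.1428,0.0854],[0,0,0,0.1428,0.0854],[0,0,0,0.1428,0.0854],[0,0,0,0.1428,0.0854],[0,0,0,0.1428,0.0854],[0,0,0,0.1428,0.0854],[0,0,0,0.1428,0.0854],[0,0,0,0,0.0854],[0,0,0,0,0.0854]]]'

```text
time: 11.95
tool_pos: [0.599, -0.0516, 0.1512]
orientation: [-0.666, -3.07, 0.0]
force: [0.0, 0.5, 0.3]
grip_width: 0.0851
grip_force: 0.0
```

Run:
```python
from h import *
s=env.read_state(); t=s['tool_pos']; o=s['orientation']; yaw=2*np.arctan2(o[1],o[0])-np.pi/2; print(t,np.degrees(yaw)%180)
p=env.read_camera('side'); q=cloud(p)
c=(.5979,-.0512)
m,x,y=tops(q,c,-.424,.03,.04,.036,.09); z=q[m][:,2]; print('zmax',np.percentile(z,[50,90,99]).round(4))
for lo in np.arange(.040,.08,.008):
    k=(z>lo)&(z<lo+.008)
    if k.sum()>3: print(' z',round(lo,3),k.sum(),'x',np.percentile(x[k],[0,50,100]).round(1),'y',np.percentile(y[k],[2,50,98]).round(1))
u,v=px(p,[.56,-.03,.04]).astype(int); a=p['img'][v-60:v+60,u-80:u+80,::-1]
cv2.imwrite('pics/side3.png',cv2.convertScaleAbs(cv2.resize(a,None,fx=4,fy=4,interpolation=cv2.INTER_CUBIC),alpha=1.6))
```

```text
[ 0.59895365 -0.0516496   0.15122602] 65.53749479388483
zmax [0.0676 0.0737 0.0755]
 z 0.04 36 x [-13.7  -7.    7.9] y [-30.8 -28.3  15. ]
 z 0.048 39 x [-13.7  -6.2   8.5] y [-31.4 -28.   18.1]
 z 0.056 38 x [-13.9  -8.5   7.7] y [-31.1 -27.7  20.1]
 z 0.064 71 x [-13.7  -5.4   8.5] y [-31.6 -11.8  25.4]
 z 0.072 96 x [-13.6  -2.5   8.2] y [-29.6  -5.6  23.8]
```

View pics/side3.png

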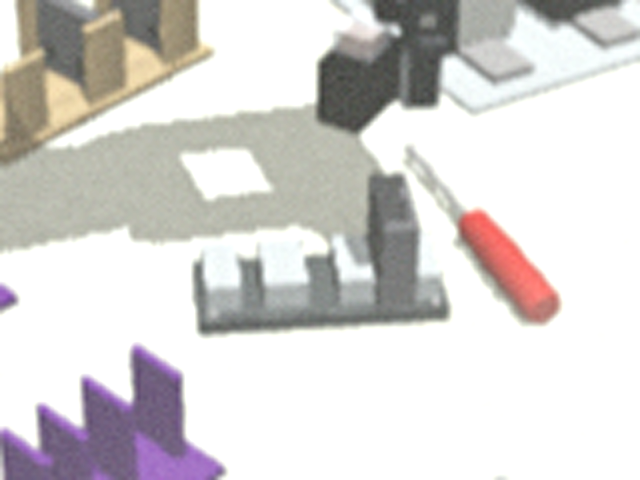

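>>> jog_arm --rows '[[[-0.001,0.0004,-0.03,0.003,0.0854],[0,0,-0.035,0,0.0854],[0,0,-0.03,0,0.0854],[0,0,-0.012,0,0.0854],[0,0,-0.004,0,0.0854],[0,0,0,0,0.0854],[0,0,0,0,0],[0,0,0,0,0],[0,0,0,0,0],[0,0,0,0,0],[0,0,0,0,0],[0,0,0,0,0],[0,0,0,0,0]]]'

```text
time: 13.3
tool_pos: [0.5994, -0.0514, 0.0425]
orientation: [0.656, 3.069, 0.0]
force: [-0.9, 0.1, 6.2]
grip_width: 0.055
grip_force: 65.3
```

>>> jog_arm --rows '[[[0,0,0.01,0,0],[0,0,0.03,0,0],[0,0,0.03,0,0],[0,0,0.03,0,0],[-0.016,-0.0392,0,0.112,0],[-0.016,-0.0392,0,0.112,0],[-0.016,-0.0392,0,0.112,0],[-0.016,-0.0392,0,0.112,0],[-0.016,-0.0393,0,0.112,0],[-0.0158,-0.0394,0,0.112,0],[0,0,-0.015,0,0],[0,0,0,0,0],[0,0,0,0,0]]]'

```text
time: 14.6
tool_pos: [0.5018, -0.2856, 0.1246]
orientation: [0.393, -3.116, -0.003]
force: [-0.3, 0.1, -1.3]
grip_width: 0.0551
grip_force: 65.5
```

Run:
```python
from h import *
s=env.read_state(); t=s['tool_pos']; o=s['orientation']; yaw=(2*np.arctan2(o[1],o[0])-np.pi/2)%np.pi-np.pi/2; print(t,yaw,s['force'],s['grip_width'])
p=env.read_camera('side'); q=cloud(p)
m,x,y=tops(q,t[:2],yaw,.04,.036,.08,.15); z=q[m][:,2]; print('zmin',z.min())
for lo in np.arange(.08,.15,.008):
    k=(z>lo)&(z<lo+.008)
    if k.sum()>3: print(' z',round(lo,3),k.sum(),'x',np.percentile(x[k],[0,2,50,98,100]).round(1),'y',np.percentile(y[k],[2,50,98]).round(1))
m,x,y=tops(q,t[:2],yaw,.09,.06,.05,.072)
print(' parts',segs(x,gap=4),rect(q,m)); k=x>-20; print(np.percentile(y,[1,99]))
u,v=px(p,[.49,-.29,.08]).astype(int); a=p['img'][v-70:v+70,u-90:u+90,::-1]
cv2.imwrite('pics/side4.png',cv2.convertScaleAbs(cv2.resize(a,None,fx=4,fy=4,interpolation=cv2.INTER_CUBIC),alpha=1.6))
```

```text
[ 0.50180825 -0.28561251  0.12459252] 0.250892490528825 [-0.25575356  0.1201944  -1.30201417] 0.055051625072109416
zmin 0.09369158571196512
 z 0.088 10 x [-14.1 -14.1 -13.5 -11.6 -11.4] y [-26.4  -2.   24.3]
 z 0.096 99 x [-16.1 -16.  -13.8   6.6   7.4] y [-27.9  -8.8  28.2]
 z 0.104 101 x [-16.7 -16.3 -13.8   5.1   5.6] y [-27.4  -5.1  26.4]
 z 0.112 101 x [-16.6 -15.9 -13.8   3.3   8.3] y [-27.7  -9.2  25. ]
 z 0.12 86 x [-15.5 -15.3 -13.9  -9.9  -3.9] y [-27.5  -4.6  27.5]
 z 0.128 104 x [-16.1 -15.7 -13.8  -7.   -2.1] y [-33.5  -2.2  33.1]
 z 0.136 111 x [-16.3 -15.6 -13.8  -8.3  -7.9] y [-33.9  -4.9  32.6]
 z 0.144 87 x [-16.3 -15.6 -13.8  -7.4  -7.2] y [-34.5  -4.4  30.6]
 parts [(-77.9, -71.3, 152), (-52.8, -44.0, 151), (-23.3, -15.2, 151), (12.2, 21.4, 98)] (array([ 474.7, -294. ]), array([99.3, 37.5]), 15.2)
[-19.52743743  16.23024742]
```

View pics/side4.png

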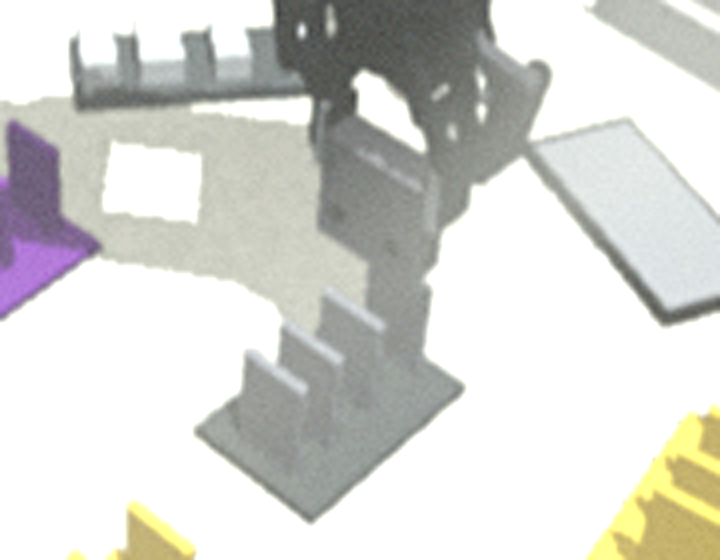

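>>> jog_arm --rows '[[[0.0022,-0.001,-0.005,0,0],[0,0,-0.015,0,0],[0,0,-0.015,0,0],[0,0,-0.01,0,0],[0,0,0,0,0]]]'

```text
time: 15.15
tool_pos: [0.5027, -0.2863, 0.077]
orientation: [0.393, -3.113, -0.006]
force: [-0.8, -0.5, -1.4]
grip_width: 0.0544
grip_force: 65.5
```

>>> jog_arm --rows '[[[0,0,-0.015,0,0],[0,0,-0.012,0,0],[0,0,-0.005,0,0],[0,0,-0.003,0,0],[0,0,-0.002,0,0],[0,0,-0.001,0,0],[0,0,0,0,0]]]'

```text
time: 15.85
tool_pos: [0.5046, -0.2879, 0.0426]
orientation: [-0.393, 3.116, -0.001]
force: [0.2, 0.4, -0.1]
grip_width: 0.0547
grip_force: 65.5
```

>>> jog_arm --rows '[[[0,0,-0.002,0,0],[0,0,-0.002,0,0],[0,0,-0.001,0,0],[0,0,0,0,0],[0,0,0,0,0]]]'

```text
time: 16.35
tool_pos: [0.5048, -0.288, 0.0385]
orientation: [-0.393, 3.116, -0.001]
force: [-1.5, 1.1, 4.2]
grip_width: 0.0551
grip_force: 66.3
```

>>> jog_arm --rows '[[[0,0,-0.001,0,0],[0,0,0,0,0],[0,0,0,0,0.0854],[0,0,0,0,0.0854],[0,0,0,0,0.0854],[0,0,0,0,0.0854],[0,0,0.01,0,0.0854],[0,0,0.03,0,0.0854],[0,0,0.04,0,0.0854],[0,0,0.04,0,0.0854],[0.02,0.045,0,0,0.0854],[0.02,0.045,0,0,0.0854],[0.02,0.045,0,0,0.0854],[0,0,0,0,0.0854],[0,0,0,0,0.0854]]]'

```text
time: 17.85
tool_pos: [0.5647, -0.1518, 0.1569]
orientation: [-0.397, 3.116, -0.001]
force: [0.3, 0.4, 0.5]
grip_width: 0.0855
grip_force: 0.0
```

Run:
```python
from h import *
print(env.read_state()['tool_pos'])
for n in('side','top'):
    p=env.read_camera(n); q=cloud(p)
    m,x,y=tops(q,(.477,-.2935),.25,.06,.035,.05,.08); z=q[m][:,2]; print(n,segs(x,gap=3),'zmax',np.percentile(z,98))
    k=(x>12)&(x<40)&(z>.060); print(np.percentile(y[k],[2,98]))
    if n=='side':
        a=p['img'][150:400,200:480,::-1]; cv2.imwrite('pics/side5.png',cv2.convertScaleAbs(cv2.resize(a,None,fx=2.4,fy=2.4,interpolation=cv2.INTER_CUBIC),alpha=1.6))
```

```text
[ 0.5647272  -0.15184512  0.15687749]
side [(-52.2, -44.7, 159), (-27.6, -18.9, 153), (2.4, 46.3, 585)] zmax 0.07049782132601913
[-28.60124351  25.76713859]
top [(-46.3, -40.0, 62), (-21.5, -15.1, 61), (8.5, 49.9, 434)] zmax 0.07302189439403044
[-27.83298139  26.32348602]
```

View pics/side5.png

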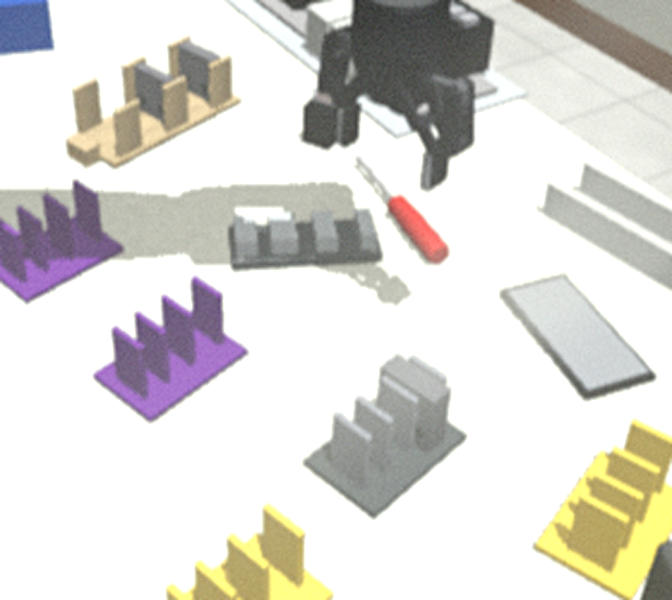

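The picture shows the spacer upright in the widest bay, around (415,400). The other two still stand in the rack at around (155,85) and (198,70), and the gripper is clear of everything.

```bash
python3 -c "
from bench import env
print(env.hand_in())"
```

```text
the job is handed in; nothing more can be done
None
```

The job is handed in: the first-place spacer (22 mm thick) was blocked at the two narrower gauge slots, stood home in the widest one and was let go, then taken by its narrow edges and lowered to the floor of the stock rack's widest bay; the last picture showed it upright there, the other two spacers still in their places and the relay, screwdriver and phone untouched, but the hand-in returned no verdict.

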